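# Clamp the lid of the ice tub

## Task

Clamp the lid of the round black ice tub: with the back of a finger, swing the steel strap across over the lid until it is fully home against its stop, then push the upright cam lever down flat over the strap with a fingertip. Pick nothing up: do not lift or shift the lid, and leave the bottles, glass, cups, bowl and pen where they stand.

Things in the scene. Friction and masses are not known exactly. Their poses are not given: they have to be found in the camera images.
- tub: round black insulated ice tub, 170 mm in diameter and 138 mm high (150 mm with its lid), heavy and fixed. Origin: centre of its underside, z up. In its frame the strap's pivot is at (0, +105 mm), the cam lever's pin at (0, -118 mm), 184 mm high, pin axis along x. Below each a black lug juts from the wall, top at 132 mm
- strap_stop (a point): middle of the strap's stop: a steel upright at the lever's side of the tub, at (+18, -120) mm in the tub's frame, 10 mm thick along the tub's x, 32 mm wide along y, top 198 mm above the table; this point is 164 mm high
- lid: loose flat round lid, grey with a bright rim, 178 mm in diameter, 12 mm thick, about 0.6 kg, resting on the tub concentric with it; origin at the centre of its underside, its top is 150 mm above the table. It must stay there
- strap (a joint): strap's turn about its upright pivot, rad. 0: home across the middle of the lid, along the tub's -y, against its stop. Grows as it opens towards the tub's -x (1.57: points along -x); starts at 1.15 to 1.55, limit 1.9; stays where left (friction about 0.1 N m). To close it, push the side that faces away from the lid
- strap_mid (a point): point on the strap's top face, on its centre line, 105 mm from the pivot, 172 mm above the table; over the lid's centre when home. The strap is a straight steel bar 24 mm wide and 16 mm high, 156 to 172 mm above the table (6 mm over the lid, thin rubber pad below its middle), reaching 231 mm beyond the pivot
- cam_lever (a joint): cam lever's angle above horizontal about its pin, rad. 0: down flat over the strap, pointing along the tub's +y, top face 189 mm above the table. 1.57: upright. Starts at 1.4 to 1.75 (over 1.57: leaning away from the lid), limit 1.85; stays where left (friction about 0.16 N m, 2 to 3 N at the grip). Push its outer face towards the lid, then down
- lever_end (a point): middle of the cam lever's free end, 98 mm from the pin. The lever is a steel bar 16 mm wide and 9 mm thick; its black grip, 26 mm wide and 10 mm thick, runs from 46 to 98 mm from the pin
- dark_bottle: tall dark green wine bottle, 76 mm across, 300 mm high, loose, to one side; origin: centre of its underside; to be left alone
- clear_bottle: tall clear bottle, 72 mm across, 290 mm high, loose, to one side; origin: centre of its underside; to be left alone
- juice: small green bottle with a red cap, 56 mm across, 125 mm high, loose, near the tub; origin: centre of its underside; to be left alone
- tumbler: glass tumbler, 68 mm across, 85 mm high, loose, in front of the tub (the strap passes above it); origin: centre of its underside; to be left alone
- cups: inverted stack of clear plastic cups, 74 mm across, 115 mm high, loose, beyond the tub; origin: centre of its underside; to be left alone
- bowl: blue bowl, 110 mm across, 50 mm high, loose, beyond the tub; origin: centre of its underside; to be left alone
- pen: pen lying on the table, 135 mm long, 11 mm thick; origin on the table under its middle; to be left alone
Things that resemble listed ones, but are neither listed nor needed, are in the scene too. What is shaped like the lid but green is not meant.

How it is judged:
By the outcome, as a careful person would: the job done as asked, in the order asked, and still so for the second after the job is handed in, with the robot touching nothing.
It also fails if it takes over 45 s, if anything falls off the work surface, if the arm or the gripper's body presses on something with over 40 N, if the wrist force passes 120 N, or if a joint passes its speed limit or range.

## Robot

A 6-joint arm with a two-finger parallel gripper is mounted at the origin on the work surface. World frame = base frame: x ahead of the robot, y to its left, z up, the work surface at z = 0. Lengths are in mm, angles in degrees, forces in N, time in s.
With the tool pointing down it reaches from about 300 to 850 mm from the base axis. Payload 5.4 kg.
Tool frame: the origin (TCP) lies midway between the tips of the shut fingers; the grasp point (between the pads) lies manip.pinch_z behind it (manip.pinch_z is the distance from the TCP to the grasp point, in mm); z points along the fingers, y is the line along which they close (so a half turn about z gives the same grasp; the last joint's range is limited). The gripper opens to 85 mm and grips with 20 to 120 N. Pads are 22 mm wide; open, the fingers measure 114 mm over their backs; the gripper's body (76 mm by 85 mm) begins 54 mm behind the grasp point. The pads swing forward as they close: fully open they stand 13 mm farther back than shut.
Start: joints at [63.306, 9.076, 91.501, -0, 79.423, -12.038], TCP at [145.497, 556.27, 231.299] pointing down, gripper open.
Joint ranges: [-166.64, 166.64], [-54.1, 131.32], [10.49, 154.53], [-73.88, 253.88], [9.74, 151.15], [-171.62, 171.62]. Speed limits (degrees/s): [147.25, 147.25, 180, 180, 180, 180].

## Interface

Orientations are given as [roll, pitch, yaw] about the fixed x, y, z axes, in that order (R = Rz(yaw) Ry(pitch) Rx(roll)).
In Python, from station import manip gives the robot as it stands. The module is installed in compiled form; this text tells all that it offers.
- The arm moves only by the tool drive_tool, never from a script. Its argument "steps" is a list of rows, each a list of 5 numbers: the gripper's target within -1 to 1 (shut at 1, half-way at 0, fully open at -1), then the shift along the tool's x, y, z in mm, then the turn about the tool's z in degrees. In form: [[fingers, tx, ty, tz, turn], ...]. A call has 1 to 5 rows; each row is the pose to reach, as a shift and turn from the pose commanded when the call began, along the tool's axes at that moment; what a row does not reach only later rows make up. A row lasts 1/12 s, in which the tool goes at most 41.7 mm and 7.16 degrees, less where a joint would pass 70% of its speed; a pose out of reach is approached as far as the arm can. A call with a gripper value outside its range is refused whole. The fingers move at their own pace and stop on an object; "force" is the grip in N (left out, the last holds). Time passes only in rows, so rows that repeat a pose let the fingers close. It gives the time, the measured TCP pose, the force, the opening and the grip force at its end, in the units of the state.
- manip.state(): the state, without advancing time (a new reading comes with each control period).
- manip.camera(name): name is "scene" or "top"; returns a dict with "color" (420x560x3 uint8, red, green, blue), "range_z" (420x560 float32, mm along the optical axis (not along the pixel's ray), 0 where there is no reading), "camera_matrix" (3x3 intrinsics, pixels), "xyz" and "rotation" of the camera in the world. Camera axes: x right, y down, z forward; pixel columns grow to the right and rows downward; lengths in mm; the calibration is good to about 2 mm. A picture is of the moment at which its call begins.
- manip.hand_in(): hands the job in; it is judged then, once.
The state is a dict: "time_s": time; "joint_pos": joint angles; "qvel": joint speeds; "effort": joint torques, N m; "tool_pos": TCP position; "tool_rot": TCP orientation; "ft_force": force on the tool from outside, world axes, zero at the start; "torque": the same for the moment, N m; "width": finger opening in mm; "grasp_force": force on a finger pad.
Only numpy, scipy, OpenCV 4.12 (cv2) and the standard library are available. Lean on these libraries where they do the work, as an engineer would, in place of code of your own. Each camera call takes 0.05 s, during which the arm holds its last target. There are 200 camera calls.

## Working session

There is one attempt and no reset: what is moved stays moved. The work goes in short steps, Python scripts to look and compute and a tool call to move; the robot and the scene stay as the last step left them, time stands still between calls to the robot, and variables do not carry over. Pictures are saved under pics/ and viewed, at most 10 in all, crops included, and the job is handed in when it is done.

Besides the shell and the picture viewer there is one more tool, called after "Call:" as a command line: name --pt "numbers of a row" for each row, then --argument value for the rest. drive_tool: Moves the arm, as the interface text tells. Its arguments: {"type":"object","properties":{"steps":{"type":"array","items":{"type":"array","items":{"type":"number"}}},"force":{"type":"number"}},"required":["steps"]}

```bash
mkdir -p pics; cat > h.py <<'E'
import numpy as np, cv2
from station import manip
def cap(n):
    c=manip.camera(n); np.savez('%s.npz'%n,**{k:np.array(v) for k,v in c.items()}); return c
def load(n): return np.load('%s.npz'%n)
def P(c,u,v,z=None):
    K=c['camera_matrix'];R=c['rotation'];t=c['xyz']
    ray=R@np.linalg.inv(K)@np.array([u,v,1.])
    d=c['range_z'][int(v),int(u)] if z is None else (z-t[2])/ray[2]
    return t+ray*d
E
python3 - <<'E'
from h import *
for n in("scene","top"):
    c=cap(n); cv2.imwrite('pics/%s0.png'%n,cv2.resize(c['color'][:,:,::-1],(800,600)))
    print(n,c['xyz'],np.array(c['rotation']).round(3).tolist(),c['camera_matrix'][0])
print(manip.state(),manip.pinch_z)
E
```

```text
scene [1263.67527944  277.99047498  830.83020339] [-132.517, 0.535, 111.1] [403.94468177   0.         283.70211179]
top [ 411.73778904    6.26372889 1297.42457768] [-172.465, -0.222, -88.526] [468.49030583   0.         279.52126393]
{'time_s': 0.1, 'joint_pos': array([ 6.33066616e+01,  9.11035541e+00,  9.15663017e+01, -3.39902132e-04,
        7.94257197e+01, -1.20367208e+01]), 'qvel': array([-0.08192082, -0.10713857, -0.21737055, -0.01650729, -0.09702297,
       -0.02938181]), 'effort': array([-2.79437454e-04, -3.96991217e+01, -3.32337534e+01, -3.16047572e-04,
        4.16521783e-03, -2.58566041e-05]), 'tool_pos': array([145.24129753, 555.76985432, 230.39073571]), 'tool_rot': array([-1.79899804e+02, -2.10228165e-02,  1.65343427e+02]), 'ft_force': array([ 0.20561991,  0.4004221 , -0.73217904]), 'torque': array([-0.01336402, -0.05014582, -0.06496254]), 'grasp_force': 0.0, 'width': 85.57560393778216} 18.700000000000003
```

View pics/scene0.png

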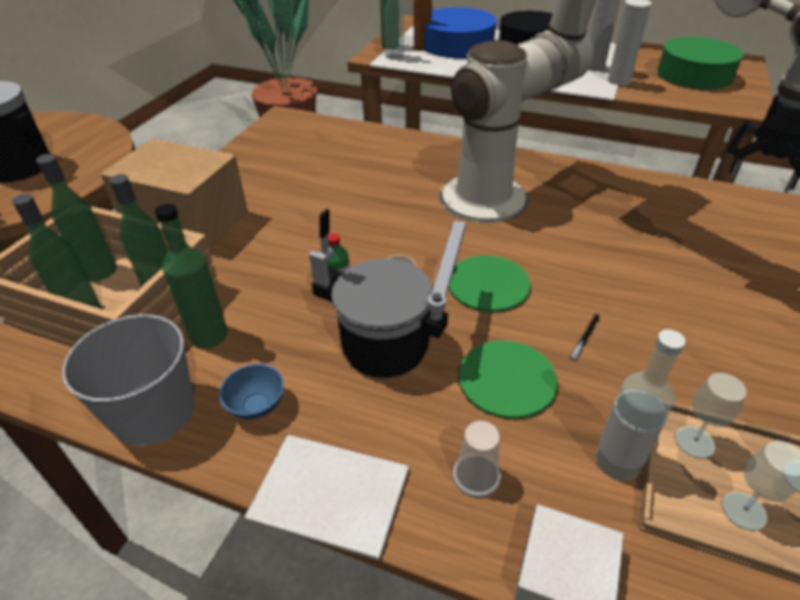

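View pics/top0.png

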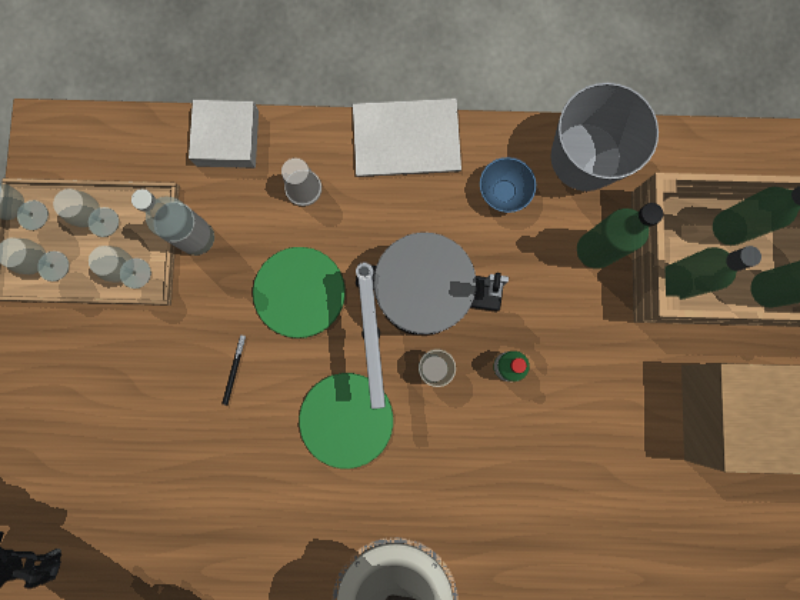

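The scene shows the tub's grey lid at scene (383,295) and top (425,283). The strap runs from its pivot at top (364,271) to its free end at (378,407), and the lever and stop are at top (490,290). These could be mistaken for the lid: green discs at top (299,292) and (346,420), and the steel bucket at (605,135). The grey disc that carries the strap and lever is the one I want; I'll check it in a close crop.

```bash
python3 - <<'E'
from h import *
c=load('top'); im=c['color'][155:295,235:375,::-1]
a=cv2.resize(im,(600,600),interpolation=cv2.INTER_CUBIC)
cv2.imwrite('pics/crop1.png',a)
c=load('scene'); im=c['color'][140:260,210:340,::-1]
cv2.imwrite('pics/crop2.png',cv2.resize(im,(650,600),interpolation=cv2.INTER_CUBIC))
E
```

```text
(no output)
```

View pics/crop1.png

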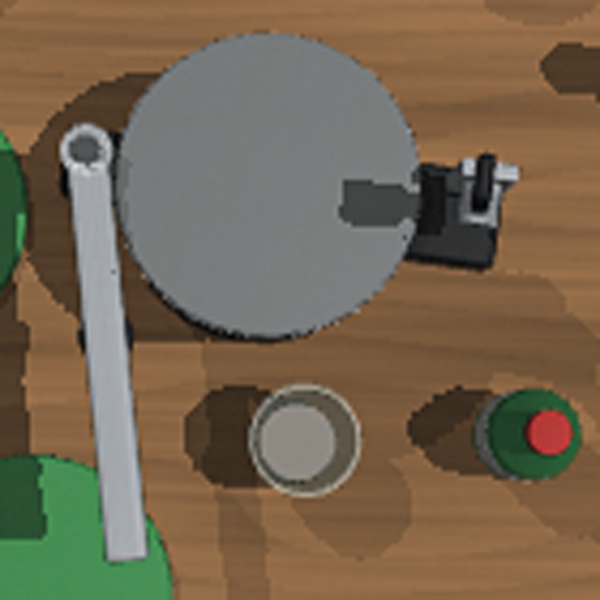

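View pics/crop2.png

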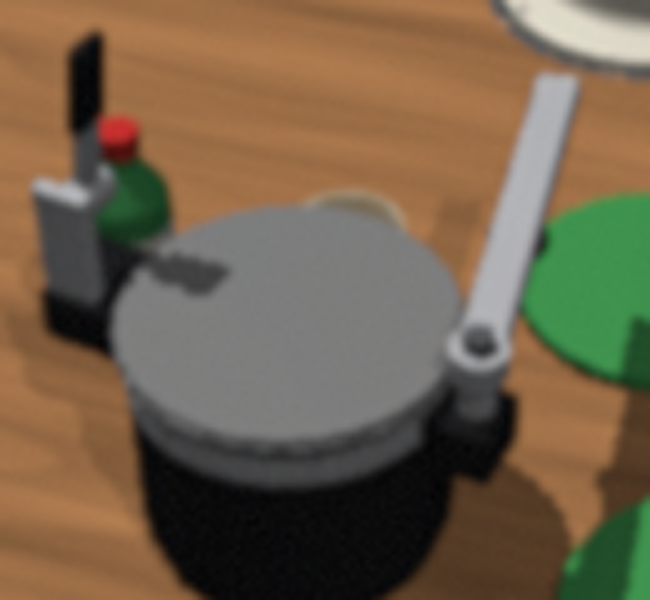

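The crop shows the grey lid centred at crop (268,184) and the strap's pivot at (87,150) with its end at (127,558). The black grip stands at (485,180) with the stop's top edge at (490,172); the tumbler and juice bottle sit below.

```bash
python3 - <<'E'
from h import *
import scipy.spatial.transform as T
c=dict(load('top'))
c['rotation']=np.array(c['rotation'])
if c['rotation'].shape==(3,): c['rotation']=T.Rotation.from_euler('xyz',c['rotation'],degrees=True).as_matrix()
def Q(x,y,z): u,v=235+x/4.2857-.5,155+y/4.2857-.5; return P(c,u,v,z), P(c,round(u),round(v))
r=lambda a:np.round(a,1)
L=Q(268.5,184,150); Pv=Q(87,150,178); E=Q(127,557,172)
for n,a in dict(lid=L,lidL=Q(117,184,150),lidR=Q(420,184,150),piv=Pv,end=E,strapm=Q(107,350,172),stop=Q(490,172,198),grip=Q(485,180,280),tumb=Q(305,440,85),juice=Q(549,432,125)).items(): print(n,r(a[0]),r(a[1]))
v=L[0]-Pv[0]; print('dist piv-lid',np.hypot(*v[:2])); yaw=np.arctan2(v[1],v[0])+np.pi/2; print('yaw',np.degrees(yaw))
e=E[0]-Pv[0]; a=np.arctan2(e[1],e[0]); print('len',np.hypot(*e[:2]),'strap', -np.degrees(a-yaw+np.pi/2)%360)
Rz=np.array([[np.cos(yaw),-np.sin(yaw)],[np.sin(yaw),np.cos(yaw)]])
for n,p in dict(pivot=(0,105),pin=(0,-118),stop=(18,-120)).items(): print(n,r(L[0][:2]+Rz@np.array(p)))
# lever points from depth: z>200 near pin
uu,vv=np.meshgrid(range(560),range(420)); K=c['camera_matrix']; d=c['range_z']
X=(np.linalg.inv(K)@np.stack([uu.ravel(),vv.ravel(),np.ones(uu.size)])*d.ravel()).T@c['rotation'].T+c['xyz']
pin=L[0][:2]+Rz@np.array((0,-118))
m=(np.hypot(*(X[:,:2]-pin).T)<60)&(X[:,2]>180)
loc=(X[m][:,:2]-L[0][:2])@Rz
for p,z in sorted(zip(loc.round().tolist(),X[m][:,2].round()),key=lambda t:-t[1])[::4]: print(p,z,end=' ')
E
```

```text
lid [577.  -37.6 150. ] [578.1 -37.2 150.2]
lidL [574.7  49.9 150. ] [576.   49.4 148.8]
lidR [ 579.3 -125.   150. ] [ 582.5 -127.8  136.4]
piv [589.7  66.3 178. ] [588.   65.6 180.9]
end [363.7  37.1 172. ] [364.9  37.4 174.5]
strapm [477.6  51.7 172. ] [477.9  52.8 173.8]
stop [ 580.1 -158.2  198. ] [ 566.6 -146.2  281. ]
grip [ 563.3 -143.4  280. ] [ 561.6 -143.6  283.9]
tumb [431.9 -65.2  85. ] [433.7 -70.9   2.6]
juice [ 439.5 -204.4  125. ] [ 440.2 -205.4  124.8]
dist piv-lid 104.6464785109666
yaw -6.944268951405817
len 227.89233823121697 strap 75.69483375388835
pivot [589.7  66.7]
pin [ 562.8 -154.7]
stop [ 580.4 -158.9]
[-2.0, -109.0] 286.0 [-5.0, -105.0] 283.0 [0.0, -109.0] 282.0 [11.0, -108.0] 281.0 [5.0, -109.0] 281.0 [2.0, -107.0] 281.0 [10.0, -111.0] 280.0 [-4.0, -110.0] 280.0 [-8.0, -109.0] 279.0 [10.0, -109.0] 278.0 [-8.0, -107.0] 278.0 [0.0, -103.0] 277.0 [-12.0, -106.0] 274.0 [-13.0, -107.0] 262.0 [-12.0, -112.0] 246.0 [18.0, -104.0] 204.0 [20.0, -131.0] 200.0 [16.0, -132.0] 200.0 [15.0, -122.0] 199.0 [22.0, -124.0] 198.0 [21.0, -134.0] 198.0 [-11.0, -114.0] 198.0 [18.0, -127.0] 197.0 [17.0, -134.0] 197.0 [-10.0, -121.0] 197.0 [-7.0, -121.0] 196.0 [-1.0, -111.0] 195.0 [-7.0, -119.0] 194.0 [17.0, -104.0] 193.0 [14.0, -128.0] 192.0 [7.0, -127.0] 192.0 [-10.0, -112.0] 192.0 [12.0, -127.0] 191.0 [-1.0, -123.0] 191.0 [-3.0, -126.0] 191.0 [-10.0, -127.0] 191.0 [-1.0, -109.0] 190.0 [-11.0, -108.0] 190.0 [1.0, -106.0] 189.0 [14.0, -107.0] 187.0 [-12.0, -116.0] 187.0 [14.0, -135.0] 183.0 [-12.0, -126.0] 181.0
```

```bash
cat >> h.py <<'E'
PV=np.array([589.7,66.5]); LC=np.array([577.,-37.6]); YAW=np.radians(-6.95)
def strap(al,r,off,z):  # al: strap angle (deg, 0=home); TCP pose, off = TCP distance behind centre line
    ps=90-6.95-al; a=np.radians(ps); d=-np.array([np.cos(a),np.sin(a)]); n=np.array([np.sin(a),-np.cos(a)])
    return (*(PV+r*d-off*n),z,ps)
def tub(x,y,z,ps=83.05):
    R=np.array([[np.cos(YAW),-np.sin(YAW)],[np.sin(YAW),np.cos(YAW)]]); return (*(LC+R@[x,y]),z,ps)
def plan(start,*wps,mm=32,deg=6.5):
    p=np.array(start,float); seq=[]
    for w in wps:
        w=np.array(w,float); n=int(max(np.ceil(np.linalg.norm(w[:3]-p[:3])/mm),np.ceil(abs(w[3]-p[3])/deg),1))
        seq+=[p+(w-p)*k/n for k in range(1,n+1)]; p=w
    b=np.array(start,float)
    for i in range(0,len(seq),5):
        rows=[]; y=np.radians(b[3])
        for s in seq[i:i+5]:
            d=s-b; rows.append([1]+[round(float(v),1) for v in(d[0]*np.cos(y)+d[1]*np.sin(y),d[0]*np.sin(y)-d[1]*np.cos(y),-d[2],-d[3])])
        # account for rounding
        r=rows[-1]; b=b+[r[1]*np.cos(y)+r[2]*np.sin(y),r[1]*np.sin(y)-r[2]*np.cos(y),-r[3],-r[4]]
        print(rows)
    print('end',b.round(1).tolist())
def now():
    s=manip.state(); print(s['time_s'],s['tool_pos'].round(1),s['tool_rot'].round(1),s['ft_force'].round(1),s['width'])
E
python3 -c "
from h import *
plan((145.5,556.3,231.3,165.34),(*strap(75.7,115,50,0)[:2],290,7.35))
print(strap(75.7,115,50,0))"
```

```text
[[1, -17.1, -14.3, -2.3, 6.3], [1, -34.3, -28.7, -4.7, 12.6], [1, -51.4, -43.0, -7.0, 19.0], [1, -68.5, -57.3, -9.4, 25.3], [1, -85.7, -71.6, -11.7, 31.6]]
[[1, -22.1, -3.3, -2.4, 6.3], [1, -44.2, -6.5, -4.7, 12.6], [1, -66.3, -9.7, -7.1, 19.0], [1, -88.4, -12.9, -9.4, 25.3], [1, -110.5, -16.2, -11.8, 31.6]]
[[1, -20.5, 8.9, -2.3, 6.3], [1, -41.0, 17.7, -4.7, 12.6], [1, -61.5, 26.5, -7.0, 19.0], [1, -82.0, 35.4, -9.4, 25.3], [1, -102.5, 44.2, -11.7, 31.6]]
[[1, -12.9, 18.3, -2.4, 6.3], [1, -25.7, 36.6, -4.7, 12.6], [1, -38.6, 54.8, -7.1, 19.0], [1, -51.4, 73.1, -9.4, 25.3], [1, -64.3, 91.4, -11.8, 31.6]]
[[1, -1.3, 22.3, -2.3, 6.3], [1, -2.7, 44.5, -4.7, 12.6], [1, -4.1, 66.8, -7.0, 19.0], [1, -5.4, 89.1, -9.4, 25.3], [1, -6.8, 111.4, -11.7, 31.6]]
end [469.2, 101.4, 290.0, 7.3]
(np.float64(469.24842672001637), np.float64(101.37719160678981), 0, 7.349999999999994)
```

Call:
drive_tool --pt "1 -17.1 -14.3 -2.3 6.3" --pt "1 -34.3 -28.7 -4.7 12.6" --pt "1 -51.4 -43 -7 19" --pt "1 -68.5 -57.3 -9.4 25.3" --pt "1 -85.7 -71.6 -11.7 31.6"

```text
time_s: 0.52
tool_pos: [210.5, 464.2, 242.6]
tool_rot: [-179.9, 0.0, 133.5]
ft_force: [1.4, -0.0, 0.2]
width: 25.5
grasp_force: 0.0
```

Call:
drive_tool --pt "1 -22.1 -3.3 -2.4 6.3" --pt "1 -44.2 -6.5 -4.7 12.6" --pt "1 -66.3 -9.7 -7.1 19" --pt "1 -88.4 -12.9 -9.4 25.3" --pt "1 -110.5 -16.2 -11.8 31.6"

```text
time_s: 0.93
tool_pos: [275.2, 373.2, 254.4]
tool_rot: [-180.0, 0.0, 101.8]
ft_force: [-0.5, -0.4, -0.0]
width: -0.1
grasp_force: 0.0
```

Call:
drive_tool --pt "1 -20.5 8.9 -2.3 6.3" --pt "1 -41 17.7 -4.7 12.6" --pt "1 -61.5 26.5 -7 19" --pt "1 -82 35.4 -9.4 25.3" --pt "1 -102.5 44.2 -11.7 31.6"

```text
time_s: 1.35
tool_pos: [340.0, 282.3, 266.3]
tool_rot: [-180.0, 0.0, 70.2]
ft_force: [-0.6, -0.3, 0.5]
width: 0.1
grasp_force: 0.0
```

Call:
drive_tool --pt "1 -12.9 18.3 -2.4 6.3" --pt "1 -25.7 36.6 -4.7 12.6" --pt "1 -38.6 54.8 -7.1 19" --pt "1 -51.4 73.1 -9.4 25.3" --pt "1 -64.3 91.4 -11.8 31.6"

```text
time_s: 1.77
tool_pos: [404.7, 191.3, 278.0]
tool_rot: [-180.0, 0.0, 38.6]
ft_force: [0.7, 0.9, 0.5]
width: -0.1
grasp_force: 0.0
```

Call:
drive_tool --pt "1 -1.3 22.3 -2.3 6.3" --pt "1 -2.7 44.5 -4.7 12.6" --pt "1 -4.1 66.8 -7 19" --pt "1 -5.4 89.1 -9.4 25.3" --pt "1 -6.8 111.4 -11.7 31.6"

```text
time_s: 2.18
tool_pos: [469.5, 100.4, 289.7]
tool_rot: [-180.0, 0.0, 7.0]
ft_force: [0.0, 0.9, -0.4]
width: -0.4
grasp_force: 0.0
```

```bash
python3 -c "
from h import *
plan((469.2,101.4,290,7.0),strap(75.7,115,48,161),mm=28)
s=strap(75.7,115,48,161)
plan(s,strap(75.7,115,38,161),*[strap(a,115,26.5,161) for a in np.linspace(73,5,19)],mm=30)"
```

```text
[[1, 0.0, 0.4, 25.8, -0.1], [1, 0.0, 0.8, 51.6, -0.1], [1, 0.0, 1.2, 77.4, -0.2], [1, 0.0, 1.6, 103.2, -0.3], [1, 0.1, 2.0, 129.0, -0.3]]
end [469.5, 99.4, 161.0, 7.3]
[[1, -0.0, 10.0, -0.0, -0.0], [1, -1.1, 26.9, -0.0, -2.7], [1, -2.3, 34.6, -0.0, -6.5], [1, -2.9, 42.4, -0.0, -10.3], [1, -3.0, 50.2, -0.0, -14.0]]
[[1, -1.5, 7.6, -0.0, -3.8], [1, -2.5, 15.3, -0.0, -7.6], [1, -2.9, 23.1, -0.0, -11.4], [1, -2.9, 30.9, -0.0, -15.1], [1, -2.4, 38.6, -0.0, -18.9]]
[[1, -1.5, 7.7, -0.0, -3.8], [1, -2.4, 15.4, -0.0, -7.6], [1, -2.9, 23.2, -0.0, -11.4], [1, -2.9, 30.9, -0.0, -15.1], [1, -2.3, 38.7, -0.0, -18.9]]
[[1, -1.5, 7.6, -0.0, -3.8], [1, -2.5, 15.3, -0.0, -7.6], [1, -3.0, 23.1, -0.0, -11.3], [1, -3.0, 30.9, -0.0, -15.1], [1, -2.4, 38.7, -0.0, -18.9]]
end [540.0, -40.5, 161.0, 78.0]
```

Call:
drive_tool --pt "1 0 0.4 25.8 -0.1" --pt "1 0 0.8 51.6 -0.1" --pt "1 0 1.2 77.4 -0.2" --pt "1 0 1.6 103.2 -0.3" --pt "1 0.1 2 129 -0.3"

```text
time_s: 2.6
tool_pos: [469.2, 99.3, 159.4]
tool_rot: [-180.0, 0.0, 7.6]
ft_force: [1.1, 0.0, -0.7]
width: -0.1
grasp_force: 0.0
```

Call:
drive_tool --pt "1 0 10 0 0" --pt "1 -1.1 26.9 0 -2.7" --pt "1 -2.3 34.6 0 -6.5" --pt "1 -2.9 42.4 0 -10.3" --pt "1 -3 50.2 0 -14"

```text
time_s: 3.02
tool_pos: [473.6, 48.3, 162.2]
tool_rot: [180.0, -0.0, 21.8]
ft_force: [-0.5, 1.2, -0.1]
width: 0.0
grasp_force: 0.4
```

Call:
drive_tool --pt "1 -1.5 7.6 0 -3.8" --pt "1 -2.5 15.3 0 -7.6" --pt "1 -2.9 23.1 0 -11.4" --pt "1 -2.9 30.9 0 -15.1" --pt "1 -2.4 38.6 0 -18.9"

```text
time_s: 3.43
tool_pos: [485.8, 11.6, 162.4]
tool_rot: [180.0, -0.0, 40.7]
ft_force: [-1.3, 0.8, 0.2]
width: -0.0
grasp_force: 0.5
```

Force is about 1 N and the strap is following, as expected.

Call:
drive_tool --pt "1 -1.5 7.7 0 -3.8" --pt "1 -2.4 15.4 0 -7.6" --pt "1 -2.9 23.2 0 -11.4" --pt "1 -2.9 30.9 0 -15.1" --pt "1 -2.3 38.7 0 -18.9"

```text
time_s: 3.85
tool_pos: [509.2, -19.3, 162.4]
tool_rot: [180.0, -0.0, 59.6]
ft_force: [-0.8, 0.0, 0.3]
width: 0.3
grasp_force: 0.5
```

Call:
drive_tool --pt "1 -1.5 7.6 0 -3.8" --pt "1 -2.5 15.3 0 -7.6" --pt "1 -3 23.1 0 -11.3" --pt "1 -3 30.9 0 -15.1" --pt "1 -2.4 38.7 0 -18.9"

```text
time_s: 4.27
tool_pos: [541.4, -41.0, 162.5]
tool_rot: [180.0, 0.0, 78.5]
ft_force: [-0.9, 0.6, 1.2]
width: 0.1
grasp_force: 0.5
```

```bash
python3 -c "
from h import *
c=cap('top'); cv2.imwrite('pics/crop3.png',cv2.resize(c['color'][155:295,235:375,::-1],(600,600),interpolation=cv2.INTER_CUBIC)); now()
print(strap(5,115,26.5,161))
plan(strap(5,115,26.5,161),*[strap(a,115,26.5,161) for a in (4,2.5,1,.0,-.0)])"
```

```text
4.3167 [542.6 -41.8 162.7] [179.9   0.   78.7] [-1.1 -1.1  0.4] -0.09095419167555119
(np.float64(539.9626184167613), np.float64(-40.520759076187204), 161, 78.05)
[[1, -0.4, 2.0, -0.0, -1.0], [1, -1.0, 5.0, -0.0, -2.5], [1, -1.6, 8.1, -0.0, -4.0], [1, -1.9, 10.1, -0.0, -5.0], [1, -1.9, 10.1, -0.0, -5.0]]
end [549.5, -44.5, 161.0, 83.0]
```

View pics/crop3.png

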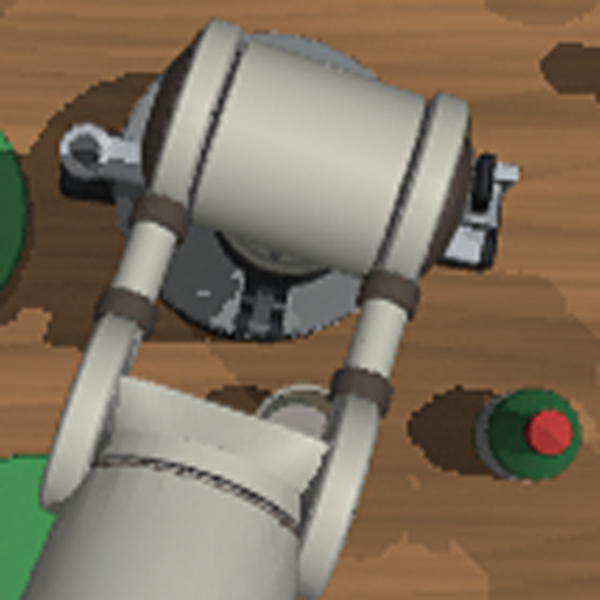

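The top crop shows the strap nearly home: its tip is at (468,240) and the pivot at (87,150). The lever is still upright.

Call:
drive_tool --pt "1 -0.4 2 0 -1" --pt "1 -1 5 0 -2.5" --pt "1 -1.6 8.1 0 -4" --pt "1 -1.9 10.1 0 -5" --pt "1 -1.9 10.1 0 -5"

```text
time_s: 4.73
tool_pos: [550.6, -44.4, 161.7]
tool_rot: [180.0, 0.0, 83.3]
ft_force: [-0.1, 0.0, 0.8]
width: -0.1
grasp_force: 0.0
```

Call:
drive_tool --pt "1 0 1 0 0" --pt "1 0 2 0 0" --pt "1 0 2 0 0"

```text
time_s: 4.98
tool_pos: [551.2, -44.3, 161.3]
tool_rot: [-179.8, 0.0, 83.3]
ft_force: [-7.8, -0.4, 6.0]
width: -0.4
grasp_force: 4.0
```

Call:
drive_tool --pt "1 0 1 0 0" --pt "1 0 1 0 0" --pt "1 0 1 0 0"

```text
time_s: 5.23
tool_pos: [551.3, -44.3, 161.2]
tool_rot: [-179.7, 0.0, 83.3]
ft_force: [-10.1, -0.6, 7.8]
width: -0.0
grasp_force: 6.0
```

```bash
python3 -c "
from h import *
now()
s=(552.5,-44.9,161,83.05)
a=tub(-60,-15,161); b=tub(-60,-15,310); d=tub(-4,-170,310); e=tub(-4,-170,262)
plan(s,a,b,mm=36)
plan(b,d,e,mm=36)
"
```

```text
5.2333 [551.3 -44.3 161.2] [-179.7    0.    83.3] [-10.1  -0.6   7.8] -0.016031622968295026
[[1, -2.4, -18.3, -0.0, -0.0], [1, -4.8, -36.6, -0.0, -0.0], [1, -4.8, -36.6, -29.8, -0.0], [1, -4.8, -36.6, -59.6, -0.0], [1, -4.8, -36.6, -89.4, -0.0]]
[[1, 0.0, 0.0, -29.8, -0.0], [1, 0.0, 0.0, -59.6, -0.0]]
end [515.6, -45.2, 310.0, 83.0]
[[1, -31.0, 11.2, -0.0, -0.0], [1, -62.0, 22.4, -0.0, -0.0], [1, -93.0, 33.6, -0.0, -0.0], [1, -124.0, 44.8, -0.0, -0.0], [1, -155.0, 56.0, -0.0, -0.0]]
[[1, 0.0, -0.0, 24.0, -0.0], [1, 0.0, -0.0, 48.0, -0.0]]
end [552.5, -205.9, 262.0, 83.0]
```

The last 1 mm of command moved nothing and the force rose, so the strap is on its stop. I'll back off, go over and behind the lever, and look.

Call:
drive_tool --pt "1 -2.4 -18.3 0 0" --pt "1 -4.8 -36.6 0 0" --pt "1 -4.8 -36.6 -29.8 0" --pt "1 -4.8 -36.6 -59.6 0" --pt "1 -4.8 -36.6 -89.4 0"

```text
time_s: 5.65
tool_pos: [515.5, -44.5, 250.8]
tool_rot: [-179.9, -0.0, 83.3]
ft_force: [0.1, -1.2, 0.4]
width: 0.2
grasp_force: 0.0
```

Call:
drive_tool --pt "1 0 0 -29.8 0" --pt "1 0 0 -59.6 0" --pt "1 0 0 -59.6 0"

```text
time_s: 5.9
tool_pos: [519.2, -45.6, 317.4]
tool_rot: [179.3, 0.1, 83.3]
ft_force: [0.8, 0.3, 0.8]
width: -0.2
grasp_force: 0.0
```

Call:
drive_tool --pt "1 -31 11.2 0 0" --pt "1 -62 22.4 0 0" --pt "1 -93 33.6 0 0" --pt "1 -124 44.8 0 0" --pt "1 -155 56 0 0"

```text
time_s: 6.32
tool_pos: [554.2, -206.7, 309.5]
tool_rot: [180.0, -0.0, 83.3]
ft_force: [0.2, -0.1, 0.6]
width: -0.0
grasp_force: 0.0
```

```bash
python3 -c "
from h import *
c=cap('scene'); cv2.imwrite('pics/crop4.png',cv2.resize(c['color'][100:260,190:350,::-1],(600,600),interpolation=cv2.INTER_CUBIC)); now()
def lev(t,s=76,fh=11):
    t=np.radians(t); y=-118+s*np.cos(t)-5*np.sin(t); z=184+s*np.sin(t)+5*np.cos(t)
    return tub(-4,y-fh,z)
b=tub(-4,-170,310)
plan(b,tub(-4,-170,262),lev(95),*[lev(a) for a in np.arange(85,5,-8)],lev(6),mm=30)
print(lev(6))
"
```

```text
6.3667 [ 554.4 -212.5  308.7] [180.    0.2  83.1] [-4.  -3.5 -0.7] -0.02865925415707334
[[1, 0.0, 0.0, 24.0, -0.0], [1, 0.0, 0.0, 48.0, -0.0], [1, 29.4, 0.0, 50.7, -0.0], [1, 42.6, 0.0, 49.9, -0.0], [1, 53.2, -0.0, 50.8, -0.0]]
[[1, 10.4, 0.0, 2.5, -0.0], [1, 20.3, 0.0, 6.3, -0.0], [1, 29.5, 0.0, 11.5, -0.0], [1, 38.0, 0.0, 17.9, -0.0], [1, 45.5, 0.0, 25.5, -0.0]]
[[1, 6.3, 0.0, 8.5, -0.0], [1, 11.5, 0.0, 17.8, -0.0], [1, 15.2, 0.0, 27.7, -0.0], [1, 17.4, 0.0, 36.8, -0.0]]
end [566.5, -90.6, 196.9, 83.0]
(np.float64(566.502605913428), np.float64(-90.65862883664337), np.float64(196.91677268518302), 83.05)
```

View pics/crop4.png

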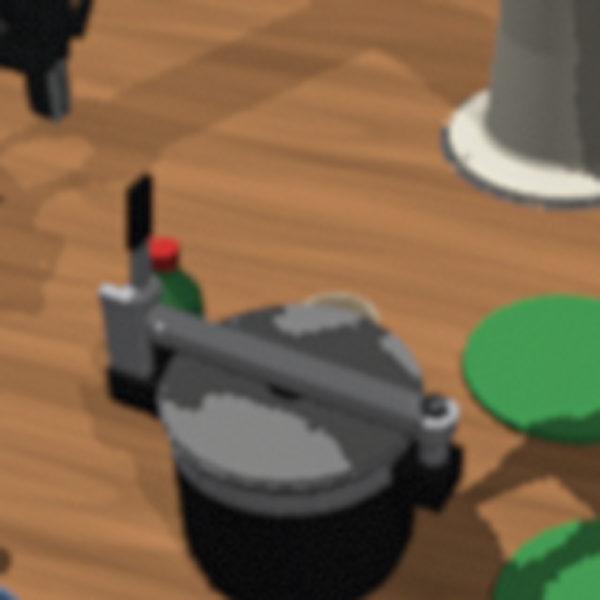

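The crop shows the strap home across the lid, its tip by the stop at (150,320), with the lever upright at (140,210). Now the lever.

Call:
drive_tool --pt "1 0 0 24 0" --pt "1 0 0 48 0" --pt "1 29.4 0 50.7 0" --pt "1 42.6 0 49.9 0" --pt "1 53.2 0 50.8 0"

```text
time_s: 6.78
tool_pos: [560.2, -151.5, 259.2]
tool_rot: [-180.0, 0.1, 83.4]
ft_force: [-1.0, -2.8, -0.3]
width: -0.2
grasp_force: 1.1
```

Call:
drive_tool --pt "1 10.4 0 2.5 0" --pt "1 20.3 0 6.3 0" --pt "1 29.5 0 11.5 0" --pt "1 38 0 17.9 0" --pt "1 45.5 0 25.5 0"

```text
time_s: 7.2
tool_pos: [566.4, -106.5, 234.2]
tool_rot: [179.8, 0.0, 83.4]
ft_force: [0.8, -0.6, 2.7]
width: 0.0
grasp_force: 1.2
```

Call:
drive_tool --pt "1 6.3 0 8.5 0" --pt "1 11.5 0 17.8 0" --pt "1 15.2 0 27.7 0" --pt "1 17.4 0 36.8 0" --pt "1 17.4 0 36.8 0"

```text
time_s: 7.62
tool_pos: [566.0, -89.1, 193.7]
tool_rot: [-179.7, -0.1, 83.4]
ft_force: [-0.1, -0.1, -0.3]
width: 0.1
grasp_force: 0.0
```

```bash
python3 -c "
from h import *
c=cap('scene'); cv2.imwrite('pics/crop5.png',cv2.resize(c['color'][100:260,190:350,::-1],(600,600),interpolation=cv2.INTER_CUBIC)); now()
"
```

```text
7.6667 [566.2 -89.6 194.6] [-179.8   -0.    83.4] [-0.5  0.1  0.1] 0.1254448453121458
```

View pics/crop5.png

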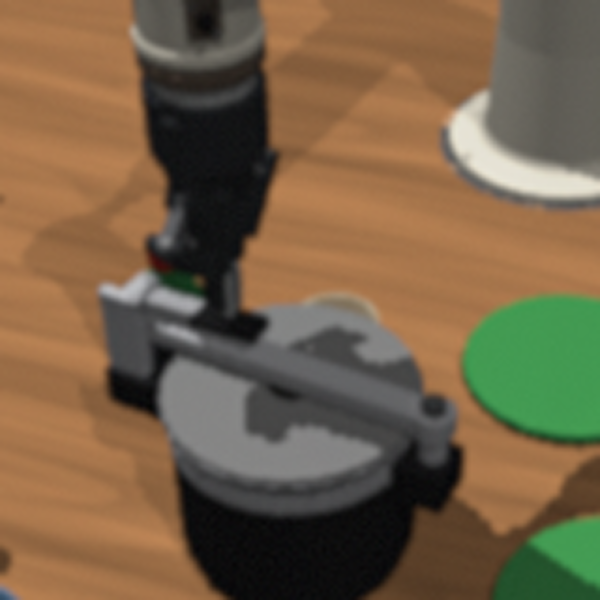

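The lever lies nearly flat under the fingertip, with the grip at (230,322). I'll press it fully down.

Call:
drive_tool --pt "1 0 0 3 0" --pt "1 0 0 6 0" --pt "1 0 0 8 0" --pt "1 0 0 9 0" --pt "1 0 0 9 0"

```text
time_s: 8.08
tool_pos: [567.6, -90.1, 188.9]
tool_rot: [180.0, -0.0, 83.3]
ft_force: [-2.7, 2.2, 5.1]
width: -0.1
grasp_force: 2.9
```

Call:
drive_tool --pt "1 0 0 1 0" --pt "1 0 0 1.5 0" --pt "1 0 0 1.5 0"

```text
time_s: 8.33
tool_pos: [567.7, -90.1, 188.8]
tool_rot: [180.0, 0.0, 83.3]
ft_force: [-5.2, 3.2, 12.0]
width: 0.1
grasp_force: 6.2
```

Call:
drive_tool --pt "1 0 0 -15 0" --pt "1 0 0 -45 0" --pt "1 0 0 -80 0" --pt "1 0 0 -115 0" --pt "1 0 0 -115 0"

```text
time_s: 8.75
tool_pos: [570.6, -91.5, 310.2]
tool_rot: [179.2, 0.2, 83.3]
ft_force: [0.7, -0.5, 1.4]
width: 0.3
grasp_force: 0.0
```

Call:
drive_tool --pt "1 -25 -30 0 0" --pt "1 -50 -60 0 0" --pt "1 -70 -90 0 0" --pt "1 -90 -120 0 0" --pt "1 -90 -120 0 0"

```text
time_s: 9.17
tool_pos: [434.0, -167.7, 300.9]
tool_rot: [-179.9, 0.1, 83.1]
ft_force: [0.4, 1.1, -0.2]
width: -0.1
grasp_force: 0.0
```

```bash
python3 -c "
from h import *
now()
a=cap('scene')['color'][100:260,190:350,::-1]; c=cap('top'); b=c['color'][155:295,235:375,::-1]
f=lambda i:cv2.resize(i,(400,400),interpolation=cv2.INTER_CUBIC)
cv2.imwrite('pics/fin.png',np.hstack([f(a),f(b)]))
"
```

```text
9.1667 [ 434.  -167.7  300.9] [-1.799e+02  1.000e-01  8.310e+01] [ 0.4  1.1 -0.2] -0.08973756624309875
```

View pics/fin.png

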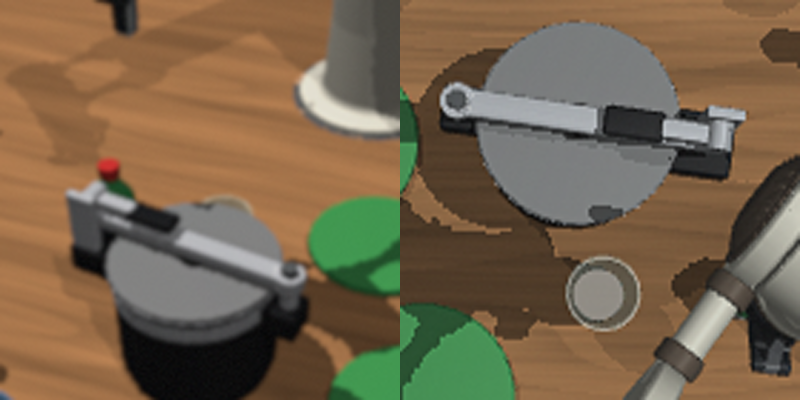

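The final views show the strap across the lid against its stop and the lever flat over it, grip at (635,120). The lid, tumbler and juice bottle haven't moved, and the arm is clear.

```bash
python3 -c "
from station import manip
print(manip.hand_in())"
```

```text
the job is handed in; nothing more can be done
None
```

The job is handed in: the strap is home against its stop and the cam lever is flat over it. The lid did not move, the other items were not touched, and it took about 9 s of robot time; no verdict came back.

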